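# Set and clamp the rail stop against the vee block

## Robot

A 7-joint arm with a two-finger parallel gripper is mounted at the origin on a cart in front of the work surface, level with it; the furniture and walls round the work are solid. World frame = base frame: x ahead of the robot, y to its left, z up, the work surface at z = 0. Lengths are in m, angles in rad, forces in N, time in s.
With the tool pointing down it reaches from about 0.425 to 0.925 m from the base axis. Payload 6.8 kg.
Tool frame: the origin (TCP) lies between the finger pads; the fingertips stand 25 mm ahead of it and the grasp point (between the pads) lies 6 mm ahead of it; z points along the fingers, y is the line along which they close (so a half turn about z gives the same grasp; the last joint's range is limited). The gripper opens to 88 mm and grips with 3 to 60 N. Pads are 20 mm wide; open, the fingers measure 115 mm over their backs; the gripper's body (75 mm by 178 mm) begins 61 mm behind the grasp point.
Start: joints at [1.053, 0.477, 0.022, 1.555, -0.011, 1.109, -0.083], TCP at [0.269, -0.619, 0.248] pointing down, gripper open.
Joint ranges: [-2.96, 2.96], [-0.34, 2.1], [-1.41, 1.46], [0.24, 2.44], [-1.37, 4.51], [0.17, 1.92], [-2.96, 2.96]. Speed limits (rad/s): [2.39, 2.39, 3.14, 3.14, 3.14, 3.14, 3.14].

## Interface

Orientations are given as a unit quaternion [x, y, z, w].
In Python, from plant import r gives the robot as it stands. Calls block until the motion is done:
- r.move_pose(position, orientation): joint-space move of the TCP to a pose.
- r.move_l(position, feed=0.15, rotation=None, f_stop=None): straight line of the TCP; rotation=None keeps the orientation; feed is the mean speed in m/s. With f_stop (N) it stops when the force on the tool has changed by that much, and returns True; else False.
- r.movej(angles): joint-space move.
- r.gripper_to(opening, strength=None): opening from 0.0 (shut) to 1.0 (fully open); strength is the grip in N (None keeps the last); returns when the fingers have stopped.
- r.dwell(seconds).
- r.inverse_kinematics(position, orientation): joint angles nearest the present ones, or None.
- r.get_obs(): the state.
- r.camera(name): name is "scene" or "top" or "wrist"; returns a dict with "image" (420x560x3 uint8, red, green, blue), "K" (3x3 intrinsics, pixels), "eye" and "rotation" of the camera in the world. Camera axes: x right, y down, z forward; pixel columns grow to the right and rows downward; lengths in m; the calibration is good to about 2 mm. The wrist camera is an equidistant fisheye: a pixel r from the principal point sees the ray r / f radians off the axis. A picture is of the moment at which its call begins. There is no depth.
A pose or a line that the arm cannot do raises r.Unreachable and nothing moves.
- r.sign_off(): hands the job in; it is judged then, once.
The state is a dict: "clock": time; "qpos": joint angles; "qvel": joint speeds; "tau": joint torques, N m; "eef_pos": TCP position; "tcp_rot": TCP orientation; "contact_force": force on the tool from outside, world axes, zero at the start; "ft_torque": the same for the moment, N m; "width": opening from 0.0 (shut) to 1.0 (fully open); "grasp_force": force on a finger pad.
Only numpy, scipy, OpenCV 4.12 (cv2) and the standard library are available. Lean on these libraries where they do the work, as an engineer would, in place of code of your own. Each camera call takes 0.05 s, during which the arm holds its last target. There are 200 camera calls.

## Task

On the stop rail, slide the unclamped stop (the one whose cam lever stands up) along to the vee block until it rests against it, then flip its lever all the way down to clamp it there. Leave the block where it sits against the fixed end of the rail, and leave the parked second stop clamped.

Things in the scene. Friction and masses are not known exactly. Their poses are not given: they have to be found in the camera images.
- stop_face (a point): Centre of the sliding steel stop's face, 28 mm above the bench. Axes, fixed to the rail: x across it, away from the robot; y along it to the block; z up. Slides along y only (friction 2.5 N). From here its carriage is centred at x +54 mm, 50 mm wide, y -56 (flat rear end, to push on) to 0, top 46 mm above the bench, on a track 26 mm high; an arm 58 mm long bears the face.
- lever_hinge (a point): On the hinge axis of that stop's cam lever, at mid-width, 50 mm above the bench; axes as the rail's, hinge along y. Dark steel bar 12 mm wide (y), 8 mm thick, ending in a round crossbar (16 mm diameter, 16 mm long in y) centred 62 mm from the hinge. Upright when open; when clamped it lies over the carriage, pointing to -x (the robot), 11 degrees above level.
- stop_lever (a joint): Angle of that lever, rad. 0: open, 7 degrees past upright away from the robot; grows as the tip swings over towards the robot (-x) and down; 1.5: fully clamped, on its end stop. Starts within 0.2 of open and stays where left. The cam bites over the last 0.35 rad, needing about 6 N at the tip, and then holds the stop fast.
- block_mid (a point): Centre of the loose grey steel vee block, 46 mm across the rail, 44 mm along it, 36 mm high, axes as the rail's. It sits on the rail's 8 mm base plate in front of the track. Its +y side is within 2 mm of the rail's fixed end piece, so it can be pushed against that; its -y side, 22 mm from this point, is to meet the stop.
- spare_lever (a joint): Angle of the lever of the second stop, of the same form, parked near the other (-y) end of the rail, its nearest part at least 90 mm behind the first stop's rear end. It is clamped (lever down, about 1.5) and is to stay so.
Not all that is in view belongs to the job. There is more than one size of the part that bears block_mid; the job needs the smallest.

How it is judged:
By the outcome, as a careful person would: the job done as asked, in the order asked, and still so for the second after the job is handed in, with the robot touching nothing.
It also fails if it takes over 38 s, if anything falls off the work surface, if the arm or the gripper's body presses on something with over 40 N, if the wrist force passes 120 N, or if a joint passes its speed limit or range.

## Working session

There is one attempt and no reset: what is moved stays moved. The work goes in short steps, each a Python script; the robot and the scene stay as the last script left them, time stands still between calls to the robot, and variables do not carry over. Pictures are saved under pics/ and viewed, at most 10 in all, crops included, and the job is handed in when it is done.

```bash
mkdir -p pics; ls; python3 - <<'E'
from plant import r
import cv2,numpy as np,pickle
d={}
for n in("scene","top"):
    c=r.camera(n);d[n]=c;cv2.imwrite(f"pics/{n}0.png",c["image"][:,:,::-1]);print(n,c["K"],c["eye"],c["rotation"])
pickle.dump(d,open("d.pkl","wb"));print(r.get_obs()["clock"])
E
```

```text
pics
scene [[411.35894384   0.         282.22569798]
 [  0.         411.35894384 218.04199657]
 [  0.           0.           1.        ]] [ 0.01586532 -0.58259758  0.4894972 ] [ 0.80745084 -0.30979127  0.17471676 -0.47066608]
top [[522.19146789   0.         278.59872356]
 [  0.         522.19146789 214.49453481]
 [  0.           0.           1.        ]] [ 0.27246207 -0.03139174  1.20036506] [-0.70020872  0.70746857 -0.07292003  0.06227873]
0.1
```

View pics/scene0.png

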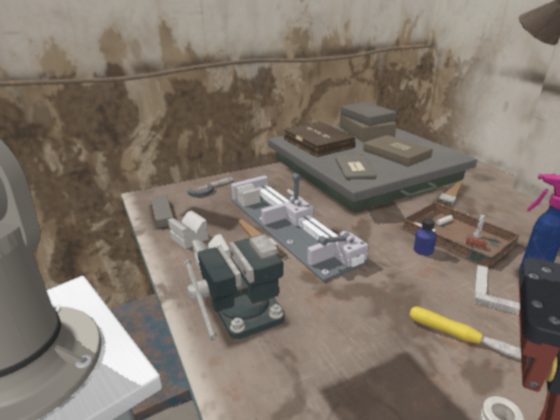

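View pics/top0.png

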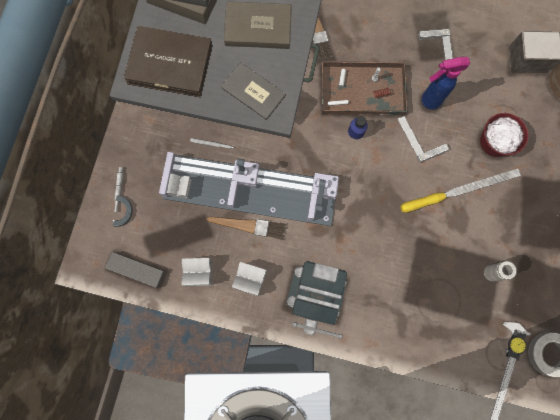

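The scene and top views show the rail in top at about (250,188), its fixed end piece at left (168,175).
- **Stops:** the stop at top (243,175), scene (297,205), has its lever upright, so it is the one to slide. The stop at top (325,190) has its lever down and is the parked one.
- **Vee blocks:** the candidates are top (180,186) on the rail, (196,270) and (249,278). I choose the one on the rail.

One close crop will check this.

```bash
python3 - <<'E'
import cv2,pickle,numpy as np
d=pickle.load(open("d.pkl","rb"))
a=d["top"]["image"][140:230,150:350,::-1];b=d["scene"]["image"][165:280,220:380,::-1]
a=cv2.resize(a,None,fx=4,fy=4,interpolation=cv2.INTER_CUBIC)
cv2.imwrite("pics/crop_t.png",a)
cv2.imwrite("pics/crop_s.png",cv2.resize(b,None,fx=5,fy=5,interpolation=cv2.INTER_CUBIC))
E
```

```text
(no output)
```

View pics/crop_t.png

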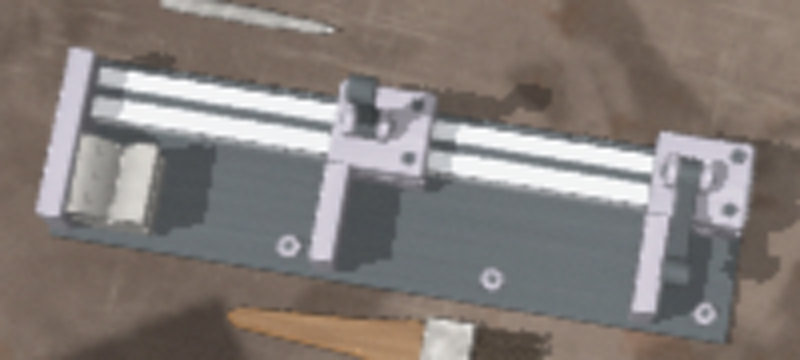

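View pics/crop_s.png

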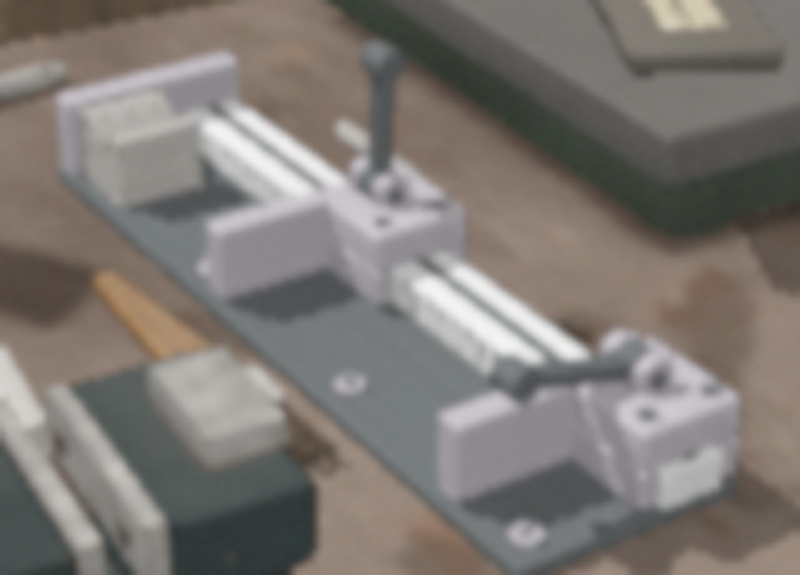

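```bash
cat > h.py <<'E'
import numpy as np
from scipy.spatial.transform import Rotation as R
def ray(c,u,v):
    return R.from_quat(c["rotation"]).apply(np.linalg.inv(c["K"])@[u,v,1])
def cast(c,u,v,z):
    d=ray(c,u,v);e=np.array(c["eye"]);return e+d*(z-e[2])/d[2]
E
python3 - <<'E'
import pickle
from h import *
np.set_printoptions(precision=4,suppress=True)
d=pickle.load(open("d.pkl","rb"))
T=lambda x,y,z:cast(d["top"],150+(x+.5)/4-.5,140+(y+.5)/4-.5,z)
S=lambda x,y,z:cast(d["scene"],220+(x+.5)/5-.5,165+(y+.5)/5-.5,z)
P={'base_L':T(50,237,.008),'base_R':T(728,342,.008),'car_fl':T(342,80,.046),'car_rr_far':T(437,94,.046),'car_rr_near':T(424,172,.046),'arm_tip_front':T(311,260,.046),'arm_tip_rear':T(334,264,.046),
'blk_near+y':T(74,222,.044),'blk_near-y':T(154,231,.044),'blk_far-y':T(163,148,.044),'spare_face':T(634,308,.046),'spare_far_rear':T(754,147,.046),'spare_far_front':T(660,133,.046),
'S car_rr_far':S(465,205,.046),'S car_rr_near':S(377,237,.046),'S arm_tip':S(208,218,.046),'S levertip':S(381,52,.112),'T levertip':T(364,92,.112)}
e=P['base_L']-P['base_R'];yaw=np.arctan2(e[1],e[0]);ey=e/np.linalg.norm(e);ex=np.array([ey[1],-ey[0],0])
print("ey",ey,"ex",ex)
for k,v in P.items():print(k,v,'rail x,y mm',1e3*(v-P['car_fl'])@ex,1e3*(v-P['car_fl'])@ey)
E
```

```text
ey [0.1646 0.9864 0.    ] ex [ 0.9864 -0.1646  0.    ]
base_L [0.5431 0.2205 0.008 ] rail x,y mm -109.55897035968712 156.38253637238984
base_R [ 0.4773 -0.1735  0.008 ] rail x,y mm -109.55897035968712 -243.05661327536131
car_fl [0.6254 0.0482 0.046 ] rail x,y mm 0.0 0.0
car_rr_far [ 0.6166 -0.0063  0.046 ] rail x,y mm 0.3335068736887159 -55.16741730131472
car_rr_near [0.5706 0.0013 0.046 ] rail x,y mm -46.35416058730713 -55.25006384249981
arm_tip_front [0.5199 0.0652 0.046 ] rail x,y mm -106.85808250311172 -0.567891375754872
arm_tip_rear [0.5175 0.0522 0.046 ] rail x,y mm -107.10875554838518 -13.763845240522066
blk_near+y [0.5435 0.1996 0.044 ] rail x,y mm -105.70531987461612 135.8501225633172
blk_near-y [0.5379 0.1543 0.044 ] rail x,y mm -103.77842129472918 90.23519417661343
blk_far-y [0.5864 0.1502 0.044 ] rail x,y mm -55.245805999413435 94.18770085176214
spare_face [ 0.4907 -0.1166  0.046 ] rail x,y mm -105.73534347172885 -184.70022425104844
spare_far_rear [ 0.5838 -0.1874  0.046 ] rail x,y mm -2.2422784854844693 -239.21291880934308
spare_far_front [ 0.5925 -0.1338  0.046 ] rail x,y mm -2.486607519130885 -184.88800498350864
S car_rr_far [ 0.6185 -0.0038  0.046 ] rail x,y mm 1.7416190126677193 -52.42831186598409
S car_rr_near [0.568  0.0014 0.046 ] rail x,y mm -48.87385951857083 -55.61153850097145
S arm_tip [0.5238 0.0664 0.046 ] rail x,y mm -103.19088937557665 1.2350859609198892
S levertip [0.6059 0.0396 0.112 ] rail x,y mm -17.834392928753477 -11.684532451995581
T levertip [0.5984 0.0317 0.112 ] rail x,y mm -23.935420664478798 -20.681115707546304
```

```bash
cat >> h.py <<'E'
O=np.array([0.6254,0.0482,0]);EY=np.array([0.1646,0.9864,0]);EX=np.array([0.9864,-0.1646,0]);EZ=np.array([0,0,1.])
W=lambda x,y,z:O+EX*x+EY*y+EZ*z          # rail frame -> world
def quat(t,s=1):                          # tool down, tilted so the tip leads in +y
    z=-np.cos(t)*EZ+np.sin(t)*EY;x=s*(np.cos(t)*EY+np.sin(t)*EZ)
    return R.from_matrix(np.c_[x,np.cross(z,x),z]).as_quat(),z
def tcp(tip,z):return tip-0.025*z
E
python3 - <<'E'
from plant import r
from h import *
t=np.radians(18)
for s in(1,-1):
    q,z=quat(t,s);j=r.inverse_kinematics(tcp(W(-.025,-.095,.037),z),q);print(s,j)
    print(r.inverse_kinematics(tcp(W(.05,.07,.1),-EZ),quat(0,s)[0]))
E
```

```text
1 [ 0.51224894  0.64346734 -0.49084336  1.88743553 -0.04439378  0.65262095
 -0.01956295]
[ 0.10291913  0.68723821 -0.52512748  1.57317563  0.39092392  0.98751855
 -0.70671407]
-1 [ 0.05815424  0.59501282  0.10933294  1.92028233 -0.59354275  0.71470733
 -2.68804172]
[ 0.45097679  0.96408933 -1.19440824  1.54746352  0.92392047  1.27805276
  2.09760172]
```

```bash
python3 - <<'E'
from plant import r
from h import *
import cv2,pickle
q,z=quat(np.radians(18))
r.gripper_to(0.0)
r.move_pose(tcp(W(-.025,-.095,.20),z),q)
r.move_l(tcp(W(-.025,-.095,.037),z),feed=.15)
print(r.get_obs()["contact_force"],r.get_obs()["clock"])
hit=r.move_l(tcp(W(-.025,.06,.037),z),feed=.06,f_stop=18)
o=r.get_obs();tip=o["eef_pos"]+.025*z
print(hit,o["contact_force"],"tip y",(tip-O)@EY,o["clock"])
c=r.camera("top");pickle.dump(c,open("c1.pkl","wb"))
cv2.imwrite("pics/t1.png",cv2.resize(c["image"][130:240,150:350,::-1],None,fx=4,fy=4,interpolation=cv2.INTER_CUBIC))
E
```

```text
[ 0.61700666  0.63051605 -0.31677345] 5.0
True [ 1.55128718 -1.14905759  1.21068712] tip y 0.032209642934435824 6.9
```

View pics/t1.png

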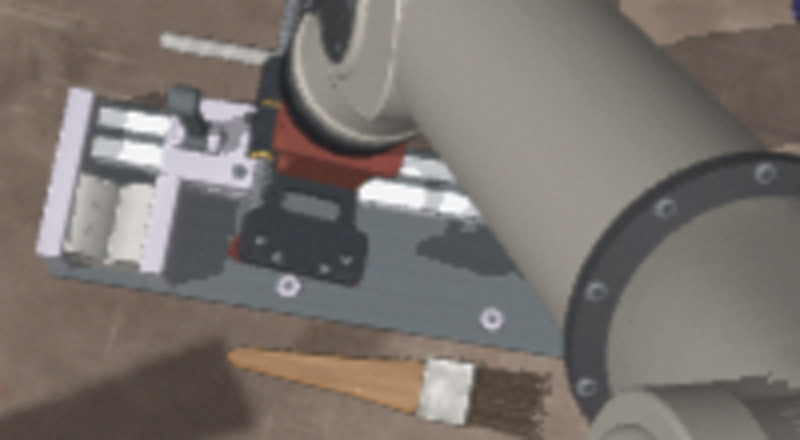

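The stop's arm (4x crop around (160,220)) is now at the block, with the fingers behind the carriage at (255,150). The contact force has relaxed, so I will press once more slowly to seat it.

```bash
python3 - <<'E'
from plant import r
from h import *
import cv2,pickle
q,z=quat(np.radians(18))
for f in (15,20):
    hit=r.move_l(tcp(W(-.025,.06,.037),z),feed=.02,f_stop=f)
    o=r.get_obs();print(hit,o["contact_force"]@EY,"tip y",(o["eef_pos"]+.025*z-O)@EY,o["clock"])
r.move_l(tcp(W(-.025,.0,.037),z),feed=.1)
r.move_l(tcp(W(-.025,-.03,.20),z),feed=.2)
c=r.camera("scene");pickle.dump(c,open("s2.pkl","wb"))
cv2.imwrite("pics/s2.png",cv2.resize(c["image"][165:265,210:350,::-1],None,fx=5.5,fy=5.5,interpolation=cv2.INTER_CUBIC))
print(r.get_obs()["clock"])
E
```

```text
True -0.9384939120329432 tip y 0.03214059173043218 7.4667
True -0.8072664933929747 tip y 0.03230440512521035 8.0333
9.5333
```

View pics/s2.png

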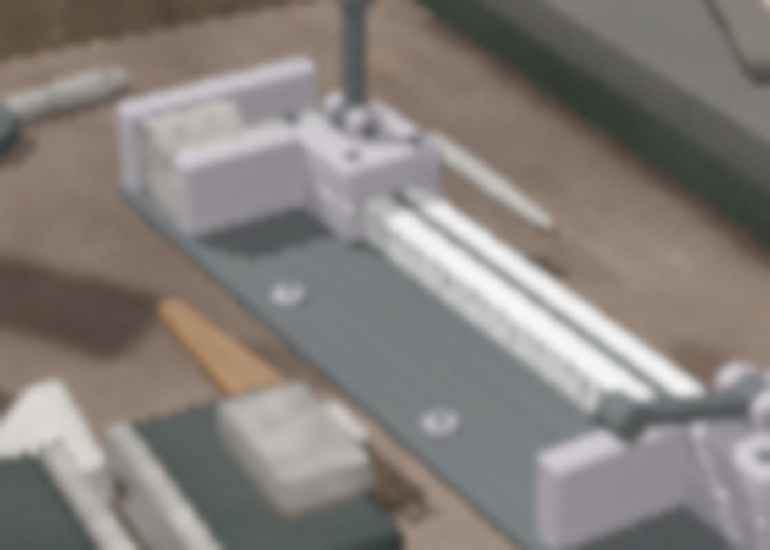

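The arm of the stop lies against the block at crop (185,180), the block against the end piece, and three presses ended at the same place. The lever is still upright at (355,60) and the spare is clamped at (620,410). Next I locate the lever's y and flip it.

```bash
python3 - <<'E'
from plant import r
from h import *
import cv2,pickle
d=pickle.load(open("d.pkl","rb"));np.set_printoptions(precision=4,suppress=True)
T=lambda x,y,z:cast(d["top"],150+(x+.5)/4-.5,140+(y+.5)/4-.5,z)
rl=lambda p:np.array([(p-O)@EX,(p-O)@EY])
print("spare bar rel. face y",rl(T(677,272,.062))+[0,.1848],"hinge",rl(T(688,172,.052))+[0,.1848])
L=0.081
q,z=quat(0)
r.move_pose(tcp(W(.037,L,.19),z),q)
print(r.move_l(tcp(W(.037,L,.100),z),feed=.12,f_stop=12),r.get_obs()["clock"])
c=r.camera("wrist");cv2.imwrite("pics/w.png",c["image"][:,:,::-1])
E
```

```text
spare bar rel. face y [-0.085  -0.0201] hinge [-0.0244 -0.0188]
False 11.0333
```

View pics/w.png

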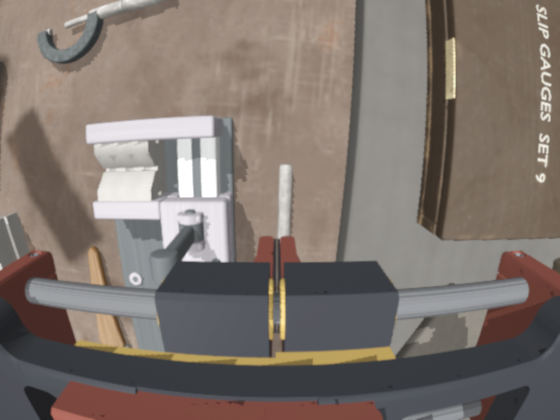

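The wrist view shows the lever's crossbar at about (165,265), left of the shut fingers (275,250), with the stop at the block (150,208). The spare puts the lever 19.5 mm behind the face, so I use y = 0.078.

```bash
python3 - <<'E'
from plant import r
from h import *
import cv2
L=0.078;q,z=quat(0)
def go(x,zz,feed,f=None):
    h=r.move_l(tcp(W(x,L,zz),z),feed=feed,f_stop=f);o=r.get_obs();p=o["eef_pos"]-O
    print(h,np.round([p@EX,p@EY,p[2]-.025],4),np.round(o["contact_force"],1),round(o["clock"],2));return h
go(.037,.1,.1)
if not go(-.048,.095,.08,15):
    go(-.048,.125,.12); go(-.081,.125,.12)
    go(-.081,.060,.05,30)
    go(-.081,.058,.02,35)
E
```

```text
False [0.0374 0.0777 0.1006] [ 0.3  0.4 -0.2] 11.33
False [-0.0479  0.078   0.095 ] [ 0.6 -0.4  0.8] 12.55
False [-0.0476  0.0781  0.1253] [ 0.3  0.1 -0.7] 12.95
False [-0.0811  0.0779  0.1247] [-0.9  0.   0.2] 13.38
True [-0.0876  0.0777  0.0875] [-1.2  1.1  1.3] 14.15
True [-0.0952  0.0776  0.0729] [-1.8 -0.4  0.5] 14.99
```

```bash
python3 - <<'E'
from plant import r
from h import *
import cv2
L=0.078;q,z=quat(0)
def go(x,zz,feed,f=None):
    h=r.move_l(tcp(W(x,L,zz),z),feed=feed,f_stop=f);o=r.get_obs();p=o["eef_pos"]-O
    print(h,np.round([p@EX,p@EY,p[2]-.025],4),np.round(o["contact_force"],1),round(o["clock"],2));return h
go(-.085,.11,.12)
go(-.085,.060,.04,35)
go(-.085,.055,.03,40)
go(-.085,.20,.2)
q2,z2=quat(0);r.move_pose(tcp(W(-.025,-.12,.25),z),q)
c=r.camera("scene");a=cv2.resize(c["image"][165:265,210:350,::-1],None,fx=5.5,fy=5.5,interpolation=cv2.INTER_CUBIC)
cv2.imwrite("pics/s3.png",a);print(r.get_obs()["clock"])
E
```

```text
False [-0.0846  0.0779  0.1101] [ 0.2  0.5 -0.5] 15.46
True [-0.0864  0.079   0.0687] [-5.5 -2.7 19. ] 16.46
True [-0.0865  0.0794  0.0675] [-9.1 -5.1 31.7] 16.77
False [-0.0856  0.0775  0.1984] [-0.7  0.4 -0.1] 17.59
18.5
```

View pics/s3.png

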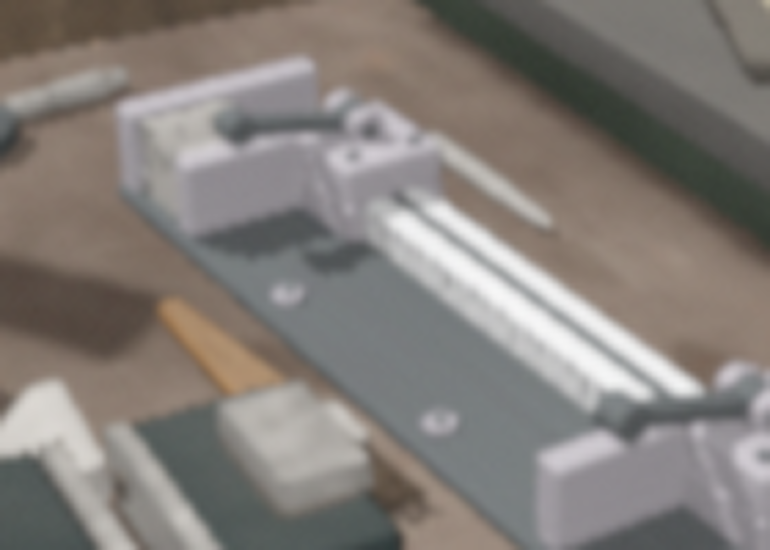

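The lever now lies down, with its crossbar at (235,125), parallel to the spare's at (620,410). The last press held 32 N at crossbar-top height, so it is on its end stop. The stop's arm is still against the block and the block against the end piece.

```bash
python3 -c "
from plant import r
print(r.sign_off())"
```

```text
the job is handed in; nothing more can be done
None
```

I slid the unclamped stop against the vee block, pressed its lever down to the end stop, and left the second stop clamped; the job was handed in at about 18.5 s of the allowed 38 s.

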